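# Reload the seed-tube clip rack and mist it

### The job

Take the old red-capped seed tube out of its clip and lay it flat in the blue returns tray, then snap every green-capped tube on the table down into a clip station of its own, fully home at both ends. Once they are all in, press the orange cap of the spray bottle fully down for a moment and let it spring back up, and leave everything else on the table where it is.

Things in the scene. Friction and masses are not known exactly. Their poses are not given: they have to be found in the camera images.
- rack: clip rack fixed to the table: grey plate 120 (x) by 320 (y) by 10 mm, with five clip stations in a row along y, 64 mm apart. Origin under the plate's centre, z up. Each station has two pairs of upright steel spring jaws, at x = -38 and +38 mm (10 mm wide), open at the top, 67 mm high; fingers have room between the pairs (66 mm). A tube lies along x across both pairs
- clip1 (a point): station 1, at the rack's -y end: centre of a seated tube, 45 mm above the table; axes as the rack's. A tube pressed straight down with 5 to 10 N spreads the jaws, passes two rounded noses 13.8 mm apart and snaps on to its rests; pulled up about as hard it comes out. The square caps do not fit in the jaws: centred, they clear them by 12 mm at each end
- clip2 (a point): clip station 2 of 5, counted from the rack's -y end: as clip1
- clip3 (a point): clip station 3 of 5, counted from the rack's -y end: as clip1
- clip4 (a point): clip station 4 of 5, counted from the rack's -y end: as clip1
- clip5 (a point): clip station 5 of 5, counted from the rack's -y end: as clip1
- tube1: seed tube: round white body 22 mm in diameter and 110 mm long with a brown band round its middle, and a square green cap (26 x 26 mm, 20 mm long) on each end, 150 mm overall, 60 g; both ends are alike. Origin at mid length on the axis; x runs along the tube. At the start it lies on the table (axis 13 mm up). Between 3 and 5 of these tubes are present in a run
- tube2: seed tube: round white body 22 mm in diameter and 110 mm long with a brown band round its middle, and a square green cap (26 x 26 mm, 20 mm long) on each end, 150 mm overall, 60 g; both ends are alike. Origin at mid length on the axis; x runs along the tube. At the start it lies on the table (axis 13 mm up). Between 3 and 5 of these tubes are present in a run
- tube3: seed tube: round white body 22 mm in diameter and 110 mm long with a brown band round its middle, and a square green cap (26 x 26 mm, 20 mm long) on each end, 150 mm overall, 60 g; both ends are alike. Origin at mid length on the axis; x runs along the tube. At the start it lies on the table (axis 13 mm up). Between 3 and 5 of these tubes are present in a run
- tube4: seed tube: round white body 22 mm in diameter and 110 mm long with a brown band round its middle, and a square green cap (26 x 26 mm, 20 mm long) on each end, 150 mm overall, 60 g; both ends are alike. Origin at mid length on the axis; x runs along the tube. At the start it lies on the table (axis 13 mm up). Between 3 and 5 of these tubes are present in a run
- tube5: seed tube: round white body 22 mm in diameter and 110 mm long with a brown band round its middle, and a square green cap (26 x 26 mm, 20 mm long) on each end, 150 mm overall, 60 g; both ends are alike. Origin at mid length on the axis; x runs along the tube. At the start it lies on the table (axis 13 mm up). Between 3 and 5 of these tubes are present in a run
- old: old seed tube: round white body 22 mm in diameter and 110 mm long with a brown band round its middle, and a square red cap (26 x 26 mm, 20 mm long) on each end, 150 mm overall, 60 g; both ends are alike. Origin at mid length on the axis; x runs along the tube. At the start it sits in one of the five clip stations
- tray: shallow blue returns tray fixed to the table, outside 110 mm (x) by 200 mm (y), walls 4 mm thick and 26 mm high, floor 4 mm thick. Origin at the centre of its underside; a tube fits in it lying along y (axis then 17 mm above the table)
- spray_cap (a joint): travel of the orange sprung cap of the fixed anti-static spray bottle: 0 up, 0.012 m fully down; needs 2 N to start and 8 N to be fully down; springs back up when let go. The bottle is white with a blue band, 58 mm in diameter
- cap_top (a point): centre of the top face of that orange cap (38 mm in diameter), 146 mm above the table when up; moves with it
- packets: bystander, leave alone: stack of seed packets 105 (x) x 65 x 20 mm lying among the tubes; origin under its centre
- jar: bystander, leave alone: amber jar, 70 mm in diameter, 90 mm high; origin under its centre
- tape: bystander, leave alone: yellow tape roll lying flat, 100 mm in diameter, 40 mm high; origin under its centre
- eraser: bystander, leave alone: red block 110 x 30 x 30 mm; origin under its centre
- carton: bystander, leave alone: open card box of packets 120 x 160 mm, about 100 mm high; origin under its centre
- tin: bystander, leave alone: can 72 mm in diameter, 100 mm high; origin under its centre
- stapler: bystander, leave alone: stapler 150 x 36 x 44 mm; origin under its centre
Not all that is in view belongs to the job. What is shaped like the part that bears spray_cap but turquoise is not meant.

How it is judged:
On the way, in this order (a step that is already met when the one before it is completed fails the run):
1. the old red-capped tube lies in the returns tray (x of old in the frame of tray between -0.05 and 0.05 m and y of old in the frame of tray between -0.05 and 0.05 m and z of old in the frame of tray below 0.025 m and angle between old's own x axis and vertical between 1.45 and 1.69 rad and linear speed of old below 0.05 m/s), for 0.2 s.
2. every green-capped tube is snapped into a clip station (z of tube1 in the frame of rack between 0.04 and 0.049 m and angle between the x axis of each of tube1, tube2, tube3, tube4, tube5 and the x axis of rack, either way round below 0.09 rad and (horizontal distance between tube1 and clip1 below 0.016 m or horizontal distance between tube1 and clip2 below 0.016 m or horizontal distance between tube1 and clip3 below 0.016 m or horizontal distance between tube1 and clip4 below 0.016 m or horizontal distance between tube1 and clip5 below 0.016 m) and z of tube2 in the frame of rack between 0.04 and 0.049 m and (horizontal distance between tube2 and clip1 below 0.016 m or horizontal distance between tube2 and clip2 below 0.016 m or horizontal distance between tube2 and clip3 below 0.016 m or horizontal distance between tube2 and clip4 below 0.016 m or horizontal distance between tube2 and clip5 below 0.016 m) and z of tube3 in the frame of rack between 0.04 and 0.049 m and (horizontal distance between tube3 and clip1 below 0.016 m or horizontal distance between tube3 and clip2 below 0.016 m or horizontal distance between tube3 and clip3 below 0.016 m or horizontal distance between tube3 and clip4 below 0.016 m or horizontal distance between tube3 and clip5 below 0.016 m) and z of tube4 in the frame of rack between 0.04 and 0.049 m and (horizontal distance between tube4 and clip1 below 0.016 m or horizontal distance between tube4 and clip2 below 0.016 m or horizontal distance between tube4 and clip3 below 0.016 m or horizontal distance between tube4 and clip4 below 0.016 m or horizontal distance between tube4 and clip5 below 0.016 m) and z of tube5 in the frame of rack between 0.04 and 0.049 m and (horizontal distance between tube5 and clip1 below 0.016 m or horizontal distance between tube5 and clip2 below 0.016 m or horizontal distance between tube5 and clip3 below 0.016 m or horizontal distance between tube5 and clip4 below 0.016 m or horizontal distance between tube5 and clip5 below 0.016 m)), for 0.2 s.
3. the spray cap is pressed down (over 9 of its 12 mm) (value of joint spray_cap above 0.009 m), for 0.1 s.
At the end, for the whole second after the job is handed in: Each green-capped tube rests in its own clip station: axis 40-49 mm above the table, along the rack's x within 0.09 rad, centre within 16 mm of the station's. The red-capped tube rests flat (0.12 rad) in the tray, the spray cap is up (under 3 mm), and no bystander moved over 50 mm (all of step 1 and all of step 2 and value of joint spray_cap below 0.003 m and linear speed of each of tube1, tube2, tube3, tube4, tube5 below 0.05 m/s); the robot touches nothing.
It fails at once if a bystander is moved more than 50 mm (distance of any of packets, jar, tape, eraser, carton, tin, stapler from where it was at the start of the episode above 0.05 m).
Of tube1, tube2, tube3, tube4, tube5 only 3 to 5 are there at a start; the rules pass over those that are not, and their reading is None.
At some moment in a run one of tube1, tube2, tube3, tube4, tube5 may be knocked a few centimetres aside while the robot is not near it.
It also fails if it takes over 210 s, if anything falls off the work surface, if the arm or the gripper's body presses on something with over 40 N, if the wrist force passes 120 N, or if a joint passes its speed limit or range.

### The arm

A 6-joint arm with a two-finger parallel gripper is mounted at the origin on the work surface. World frame = base frame: x ahead of the robot, y to its left, z up, the work surface at z = 0. Lengths are in m, angles in rad, forces in N, time in s.
With the tool pointing down it reaches from about 0.35 to 0.975 m from the base axis. Payload 4.9 kg.
Tool frame: the origin (TCP) lies at the very end of the fingers, on their centre line; the grasp point (between the pads) lies ctrl.grip_point_offset behind it (ctrl.grip_point_offset is the distance from the TCP to the grasp point, in m); z points along the fingers, y is the direction in which the jaws open and shut (so a half turn about z gives the same grasp; the last joint's range is limited). The gripper opens to 85 mm and grips with 20 to 120 N. Pads are 22 mm wide; open, the fingers measure 114 mm over their backs; the gripper's body (76 mm by 85 mm) begins 54 mm behind the grasp point. The pads swing forward as they close: fully open they stand 13 mm farther back than shut.
Start: joints at [1.113, 0.053, 1.613, -0, 1.476, -0.119], TCP at [0.208, 0.589, 0.231] pointing down, gripper open.
Joint ranges: [-3.01, 3.01], [-1.01, 2.22], [0.06, 2.58], [-1.02, 4.17], [0.09, 2.62], [-3.14, 3.14]. Speed limits (rad/s): [2.57, 2.57, 3.14, 3.14, 3.14, 3.14].

### API

Orientations are given as a rotation vector (axis times angle).
In Python, from station import ctrl gives the robot as it stands. The module is installed in compiled form; this text tells all that it offers.
- The arm moves only by the shell command python3 -m creep 'ROWS' [FORCE]. ROWS is JSON, a list of rows, each a list of 5 numbers: the closure in counts, from 0 (fully open) to 255 (shut), then the shift along the tool's x, y, z in mm, then the turn about the tool's z in rad. A call has 1 to 12 rows; each row is the pose to reach, as a shift and turn from the pose commanded when the call began, along the tool's axes at that moment; what a row does not reach only later rows make up. A row lasts 1/12 s, in which the tool goes at most 41.7 mm and 7.16 degrees, less where a joint would pass 70% of its speed; a pose out of reach is approached as far as the arm can. A call with a gripper value outside its range is refused whole. The fingers move at their own pace and stop on an object; FORCE is the grip in N (left out, the last holds). Time passes only in rows, so rows that repeat a pose let the fingers close. It gives the time, the measured TCP pose, the force and the opening at its end, in the units of the state.
- ctrl.get_obs(): the state, without advancing time (a new reading comes with each control period).
- ctrl.get_image(name): name is "scene" or "top" or "wrist"; returns the picture (400x640x3 uint8, red, green, blue); there is no depth.
- ctrl.calibration(name): a dict with "fx", "fy", "cx", "cy" (pixels), "R" (3x3) and "t" (3): a world point X has camera coordinates R X + t. Camera axes: x right, y down, z forward; pixel columns grow to the right and rows downward; lengths in m; the calibration is good to about 2 mm. A picture is of the moment at which its call begins: read the wrist's pose just before it. calibration takes no time and is no camera call; for the wrist camera it gives the pose at the moment of the call.
- ctrl.finish_job(): hands the job in, once; it reports no verdict.
Trained networks look in the newest picture that a camera, given by its name, has taken for a name from the list of things; names that differ only in an ending like _2 or _b are one class to them, and where a whole thing is asked for, a point or a joint stands for the part that bears it (a point fixed in the world has none). Each returns a list of dicts, best first, with "conf" (0 to 1); they miss things now and then, are a little off and sometimes report something else, mostly with a low value. They report only what shows in the picture. A call takes as long as a camera call. They do not tell look-alikes from the thing itself.
- ctrl.boxes_of(camera, label): "rect" ([left, top, width, height] in pixels, round what is visible of it).
- ctrl.outline_of(camera, label): "mask" (400x640 bool, what is visible of it) and "rect" ([left, top, width, height] in pixels, round what is visible of it).
The state is a dict: "t": time; "q": joint angles; "dq": joint speeds; "effort": joint torques, N m; "tool_pos": TCP position; "tool_rot": TCP orientation; "contact_force": force on the tool from outside, world axes, zero at the start; "wrist_torque": the same for the moment, N m; "opening": finger opening in m.
Only numpy, scipy, OpenCV 4.12 (cv2) and the standard library are available. Lean on these libraries where they do the work, as an engineer would, in place of code of your own. Each camera call takes 0.05 s, during which the arm holds its last target. There are 200 camera calls.

## Working session

There is one attempt and no reset: what is moved stays moved. The work goes in short steps, Python scripts to look and compute and a shell command to move; the robot and the scene stay as the last step left them, time stands still between calls to the robot, and variables do not carry over. Pictures are saved under pics/ and viewed, about 12 in all and at most 16, crops included, and the job is handed in when it is done.

```bash
mkdir -p pics
cat > h.py <<'E'
import numpy as np, cv2
from station import ctrl
from scipy.spatial.transform import Rotation as Ro
def ray(c,u,v,z):
    k=ctrl.calibration(c) if isinstance(c,str) else c
    R=np.array(k["R"]);t=np.array(k["t"])
    d=R.T@np.array([(u-k["cx"])/k["fx"],(v-k["cy"])/k["fy"],1]);o=-R.T@t
    return o+d*(z-o[2])/d[2]
def save(c,n):
    im=ctrl.get_image(c);cv2.imwrite(f"pics/{n}.png",cv2.cvtColor(im,cv2.COLOR_RGB2BGR));return im
def st():
    o=ctrl.get_obs();print({k:np.round(o[k],3).tolist() for k in("t","q","tool_pos","tool_rot","contact_force","opening")});return o
E
python3 - <<'E'
from h import *
o=st();print(Ro.from_rotvec(o["tool_rot"]).as_matrix().round(3),ctrl.grip_point_offset)
for c in("top","scene"):
    save(c,c+"0");k=ctrl.calibration(c);print(c,k["fx"],(-np.array(k["R"]).T@np.array(k["t"])).round(3))
    for l in("tube1","old","rack","tray","spray_cap","packets","jar","tape","eraser","carton","tin","stapler"):
        if c=="top":
            for b in ctrl.boxes_of(c,l):print(c,l,round(b["conf"],2),np.round(b["rect"]).tolist())
E
```

```text
{'t': 0.0, 'q': [1.113, 0.053, 1.614, 0.0, 1.476, -0.119], 'tool_pos': [0.207, 0.589, 0.23], 'tool_rot': [-0.53, -3.096, 0.003], 'contact_force': [-0.089, -0.614, -0.421], 'opening': 0.085}
[[-0.943  0.332 -0.001]
 [ 0.332  0.943 -0.002]
 [ 0.    -0.002 -1.   ]] 0.0187
top 504.57221385238023 [ 0.268 -0.064  1.561]
top tube1 0.68 [362.0, 161.0, 23.0, 47.0]
top tube1 0.67 [404.0, 163.0, 16.0, 49.0]
top tube1 0.63 [330.0, 216.0, 9.0, 52.0]
top old 0.9 [179.0, 198.0, 30.0, 49.0]
top rack 0.71 [176.0, 168.0, 115.0, 80.0]
top tray 0.64 [241.0, 203.0, 74.0, 62.0]
top spray_cap 0.7 [386.0, 302.0, 19.0, 10.0]
top spray_cap 0.61 [384.0, 227.0, 16.0, 14.0]
top spray_cap 0.47 [175.0, 283.0, 15.0, 16.0]
top spray_cap 0.46 [295.0, 166.0, 19.0, 12.0]
top packets 0.81 [334.0, 167.0, 20.0, 39.0]
top packets 0.27 [239.0, 204.0, 74.0, 62.0]
top jar 0.89 [327.0, 110.0, 21.0, 25.0]
top tape 0.94 [433.0, 223.0, 38.0, 34.0]
top tape 0.27 [240.0, 203.0, 74.0, 63.0]
top eraser 0.88 [438.0, 162.0, 20.0, 38.0]
top eraser 0.56 [240.0, 206.0, 75.0, 58.0]
top carton 0.64 [208.0, 101.0, 61.0, 62.0]
top tin 0.9 [279.0, 114.0, 21.0, 34.0]
top tin 0.41 [335.0, 170.0, 23.0, 38.0]
top tin 0.39 [181.0, 200.0, 29.0, 45.0]
top tin 0.17 [295.0, 169.0, 18.0, 10.0]
top stapler 0.89 [366.0, 143.0, 50.0, 15.0]
scene 407.4520991658819 [ 1.252 -0.18   1.164]
```

Run:
```python
import cv2
a=cv2.imread("pics/top0.png");cv2.imwrite("pics/top0c.png",cv2.resize(a[90:330,160:480],None,fx=2.5,fy=2.5,interpolation=cv2.INTER_CUBIC))
```

```text
(no output)
```

View pics/top0c.png

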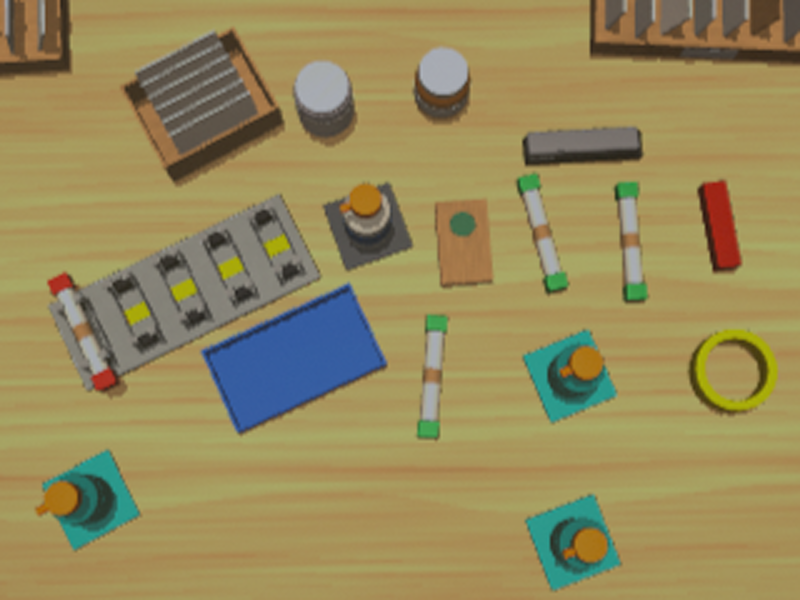

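View pics/scene0.png

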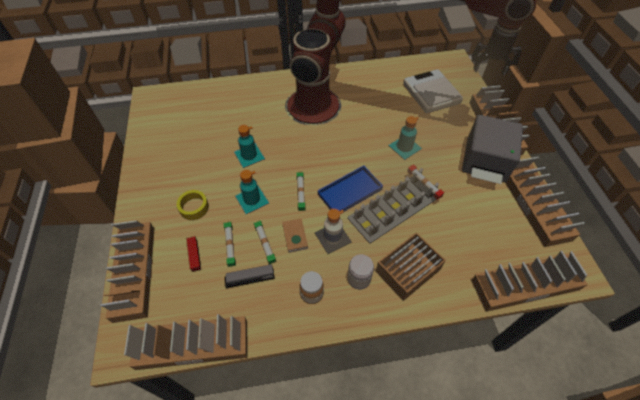

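The top view (2.5x crop, offset 160,90) shows:
- Three green tubes, at about (542,232), (630,240) and (431,377).
- The old tube in the left-end station, at (82,330).
- The tray at (295,358).
- The wanted white bottle at (365,205). The three turquoise bottles are decoys.

The scene view agrees. Next I'll measure these.

```bash
cat >> h.py <<'E'
def blobs(im,kind,amin=15):
    h=cv2.cvtColor(im,cv2.COLOR_RGB2HSV);H,S,V=[h[...,i].astype(int) for i in range(3)]
    m={"green":(H>50)&(H<75)&(S>120)&(V>60),"red":((H<6)|(H>174))&(S>170)&(V>60),"yellow":(H>24)&(H<33)&(S>200)&(V>100),
       "blue":(H>100)&(H<125)&(S>150),"orange":(H>9)&(H<19)&(S>210)&(V>150)}[kind].astype(np.uint8)
    n,l,s,c=cv2.connectedComponentsWithStats(m)
    return [(s[i,4],c[i],l==i) for i in range(1,n) if s[i,4]>=amin]
E
python3 - <<'E'
from h import *
im=cv2.cvtColor(cv2.imread("pics/top0.png"),cv2.COLOR_BGR2RGB)
for kind,z in(("green",.024),("red",.055),("yellow",.011),("blue",.015),("orange",.146)):
    for a,c,m in blobs(im,kind):
        print(kind,a,c.round(1),ray("top",*c,z).round(4)[:2], cv2.minAreaRect(np.argwhere(m)[:,::-1].astype(np.float32)) if kind=="blue" else "")
E
```

```text
green 43 [370.9 162.5] [ 0.6703 -0.2395] 
green 46 [410.2 165.3] [ 0.6596 -0.3626] 
green 51 [382.1 202.4] [ 0.5424 -0.2695] 
green 51 [413.8 206.5] [ 0.5279 -0.3672] 
green 44 [334.2 218.7] [ 0.494  -0.1203] 
green 49 [330.6 261.5] [ 0.3632 -0.1063] 
red 297 [448.1 179.4] [ 0.6051 -0.4707] 
red 40 [183.7 202.8] [0.5452 0.3356] 
red 51 [201.3 241.5] [0.4269 0.2794] 
yellow 46 [270.3 187.6] [0.5977 0.0775] 
yellow 42 [251.8 196.6] [0.5697 0.1353] 
yellow 45 [233.1 205.5] [0.5424 0.1934] 
yellow 42 [214.5 214.8] [0.5142 0.2507] 
yellow 344 [453.7 237.6] [ 0.431  -0.4882] 
blue 2132 [277.3 233.5] [0.4522 0.0555] ((276.9986877441406, 232.87205505371094), (35.105716705322266, 64.54670715332031), 65.43283081054688)
```

```bash
cat >> h.py <<'E'
def plan(x,y,z,yaw):
    "shift (mm, tool axes) and turn to TCP target with the tool's y at angle yaw (rad, mod pi)"
    o=ctrl.get_obs();R=Ro.from_rotvec(o["tool_rot"]).as_matrix()
    s=R.T@(np.array([x,y,z])-o["tool_pos"])*1000
    a=np.arctan2(R[1,1],R[0,1]);d=(yaw-a+np.pi/2)%np.pi-np.pi/2
    print("t",round(o["t"],2),"pos",np.round(o["tool_pos"],4),"yaw",round(a,3),"open",round(o["opening"],4),"F",np.round(o["contact_force"],1),"-> shift",s.round(1),"turn",round(-d,3),"q6",round(o["q"][5],2))
E
python3 -c "
from h import *
plan(.486,.308,.2,2.017)"
```

```text
t 0.7 pos [0.2077 0.5895 0.2314] yaw 1.232 open 0.0855 F [-1.  -0.2 -0.3] -> shift [-356.  -173.    31.4] turn -0.785 q6 -0.12
```

```bash
python3 -m creep '[[100,-356,-173,0,-0.785],[100,-356,-173,0,-0.785],[100,-356,-173,0,-0.785],[100,-356,-173,0,-0.785],[100,-356,-173,0,-0.785],[100,-356,-173,0,-0.785],[100,-356,-173,0,-0.785],[100,-356,-173,0,-0.785],[100,-356,-173,0,-0.785],[100,-356,-173,0,-0.785],[100,-356,-173,20,-0.785],[100,-356,-173,30,-0.785]]' 60
python3 - <<'E'
from h import *
k=ctrl.calibration("wrist");im=save("wrist","w1")
for a,c,m in blobs(im,"red",80):print(a,c.round(),ray(k,*c,.056).round(4))
for a,c,m in blobs(im,"yellow",80):print(a,c.round(),ray(k,*c,.011).round(4))
plan(.486,.308,.04,2.017)
E
```

```text
t: 1.7
tool_pos: [0.4871, 0.3062, 0.2003]
tool_rot: [0.689, -3.065, -0.0]
contact_force: [-0.5, 0.2, -1.0]
opening: 0.0523
667 [326. 115.] [0.4297 0.2819 0.056 ]
488 [326. 251.] [0.5463 0.338  0.056 ]
434 [ 83. 178.] [0.6002 0.0774 0.011 ]
434 [143. 177.] [0.5719 0.1354 0.011 ]
468 [204. 178.] [0.5446 0.1936 0.011 ]
482 [265. 177.] [0.5163 0.2521 0.011 ]
t 1.75 pos [0.4848 0.3066 0.1973] yaw 2.015 open 0.0519 F [-0.9 -0.6 -1.4] -> shift [ -2.6   0.7 157.3] turn -0.002 q6 -1.58
```

View pics/w1.png

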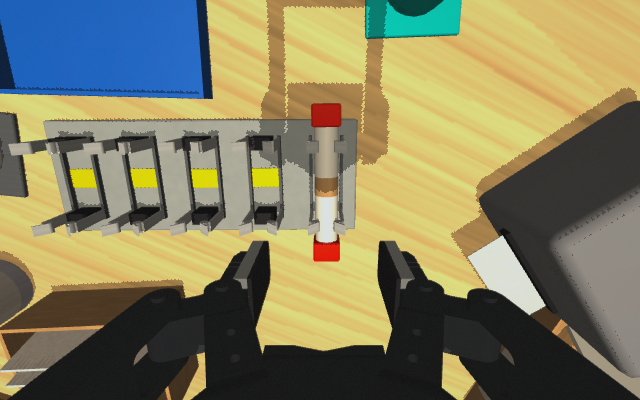

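The wrist view shows the red tube centred across the fingers, with caps at (326,115) and (326,251). It agrees with the top view to about 2 mm. Next I'll descend, grip and pull it out.

```bash
python3 -m creep '[[100,-2,1,40,0],[100,-2,1,80,0],[100,-2,1,120,0],[100,-2,1,150,0],[100,-2,1,168,0],[100,-2,1,168,0],[255,-2,1,168,0],[255,-2,1,168,0],[255,-2,1,168,0],[255,-2,1,168,0],[255,-2,1,168,0],[255,-2,1,168,0]]' 80
python3 -c "
from h import *
plan(.452,.0555,.2,2.017+1.571)"
```

```text
t: 2.75
tool_pos: [0.4888, 0.3109, 0.0361]
tool_rot: [-0.694, 3.06, 0.003]
contact_force: [-2.3, 1.4, 6.3]
opening: 0.0193
t 2.75 pos [0.4888 0.3109 0.0361] yaw 2.017 open 0.0193 F [-2.3  1.4  6.3] -> shift [ 142.8 -214.4 -164.7] turn 1.571 q6 -1.58
```

```bash
python3 -m creep '[[255,0,0,-10,0],[255,0,0,-20,0],[255,0,0,-40,0],[255,0,0,-80,0],[255,0,0,-120,0],[255,0,0,-165,0],[255,0,0,-165,0],[255,0,0,-165,0]]' 80
python3 - <<'E'
from h import *
k=ctrl.calibration("wrist");im=save("wrist","w2")
for a,c,m in blobs(im,"red",80):print(a,c.round())
plan(.452,.0555,.2,2.017+1.571)
E
```

```text
t: 3.42
tool_pos: [0.4899, 0.3109, 0.2047]
tool_rot: [-0.693, 3.054, 0.003]
contact_force: [0.8, -0.3, -1.1]
opening: 0.0193
3767 [323. 118.]
t 3.47 pos [0.4883 0.3101 0.2012] yaw 2.017 open 0.0193 F [-0.   0.1 -0.3] -> shift [ 142.6 -214.     0.5] turn 1.57 q6 -1.58
```

View pics/w2.png

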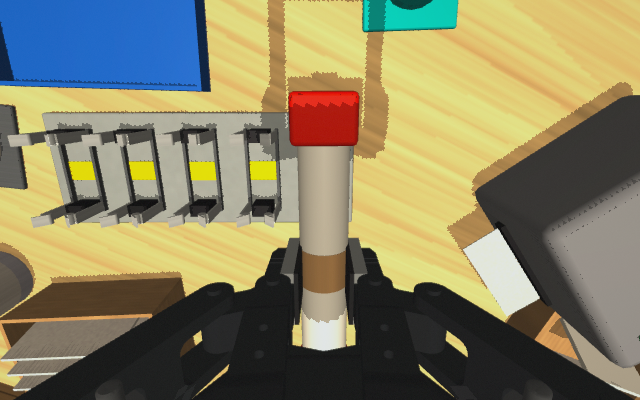

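```bash
python3 -m creep '[[255,143,-214,0,1.57],[255,143,-214,0,1.57],[255,143,-214,0,1.57],[255,143,-214,0,1.57],[255,143,-214,0,1.57],[255,143,-214,0,1.57],[255,143,-214,0,1.57],[255,143,-214,0,1.57],[255,143,-214,0,1.57],[255,143,-214,0,1.57],[255,143,-214,0,1.57],[255,143,-214,0,1.57]]' 80
python3 - <<'E'
from h import *
save("scene","s1")
k=ctrl.calibration("top");im=save("top","t1")
for a,c,m in blobs(im,"red",20):print(a,c.round())
for a,c,m in blobs(im,"green",20):print(a,c.round(),ray(k,*c,.024).round(4))
for n in "top","scene":
  for b in ctrl.boxes_of(n,"cap_top"):
    u,v,w,h=b["rect"];print(n,b["conf"],np.round(b["rect"]),ray(n,u+w/2,v+h/2,.14).round(3))
plan(.452,.0555,.014,2.017-1.571)
E
```

```text
t: 4.47
tool_pos: [0.4493, 0.0548, 0.1959]
tool_rot: [-1.587, -2.707, 0.003]
contact_force: [-0.1, 0.0, -0.3]
opening: 0.0194
301 [448. 179.]
40 [294. 215.]
58 [251. 239.]
43 [371. 163.] [ 0.6703 -0.2395  0.024 ]
45 [410. 165.] [ 0.6597 -0.3629  0.024 ]
51 [382. 202.] [ 0.5424 -0.2695  0.024 ]
50 [414. 206.] [ 0.5281 -0.3674  0.024 ]
44 [334. 219.] [ 0.494  -0.1203  0.024 ]
49 [331. 261.] [ 0.3636 -0.1064  0.024 ]
top 0.71 [296. 163.  18.  14.] [ 0.621 -0.033  0.14 ]
top 0.69 [172. 280.  22.  15.] [0.292 0.306 0.14 ]
top 0.68 [386. 227.  16.  15.] [ 0.428 -0.284  0.14 ]
top 0.44 [384. 301.  20.  11.] [ 0.229 -0.277  0.14 ]
scene 0.68 [327. 209.  12.  12.] [ 0.626 -0.04   0.14 ]
scene 0.68 [407. 114.  12.  14.] [0.29 0.31 0.14]
scene 0.67 [236. 125.  16.  12.] [ 0.239 -0.279  0.14 ]
scene 0.37 [318. 167.  62.  43.] [0.54  0.028 0.14 ]
scene 0.34 [346. 170.  90.  73.] [0.626 0.141 0.14 ]
t 4.67 pos [0.4498 0.055  0.1968] yaw 0.52 open 0.0194 F [ 0.3 -0.3 -0.1] -> shift [ -0.9   2.6 182.8] turn 0.074 q6 -0.56
```

```bash
python3 -m creep '[[255,-1,2,30,0.074],[255,-1,2,70,0.074],[255,-1,2,110,0.074],[255,-1,2,145,0.074],[255,-1,2,165,0.074],[255,-1,2,178,0.074],[255,-1,2,182,0.074],[255,-1,2,182,0.074],[110,-1,2,182,0.074],[110,-1,2,182,0.074],[110,-1,2,182,0.074],[110,-1,2,182,0.074]]' 80
python3 -m creep '[[110,0,0,-30,0],[110,0,0,-70,0],[110,0,0,-110,0],[110,0,0,-150,0],[110,0,0,-190,0],[110,0,0,-190,0],[110,0,0,-190,0]]'
python3 - <<'E'
from h import *
k=ctrl.calibration("wrist");im=save("wrist","w3")
for a,c,m in blobs(im,"red",80):print(a,c.round(),ray(k,*c,.028).round(4))
plan(.4286,-.1133,.2,-.107+1.571)
E
```

```text
t: 5.67
tool_pos: [0.4541, 0.0551, 0.0177]
tool_rot: [1.678, 2.653, 0.002]
contact_force: [-0.3, 0.6, -0.8]
opening: 0.0482
t: 6.25
tool_pos: [0.4551, 0.055, 0.2108]
tool_rot: [1.675, 2.649, 0.007]
contact_force: [0.0, -0.9, -0.8]
opening: 0.0483
518 [320. 108.] [0.4251 0.115  0.028 ]
407 [321. 231.] [ 0.481  -0.0021  0.028 ]
t 6.3 pos [0.4536 0.0551 0.2079] yaw 0.443 open 0.0489 F [-0.  -0.6  0.3] -> shift [-141.4  -94.8    7.9] turn -1.021 q6 -0.49
```

View pics/w3.png

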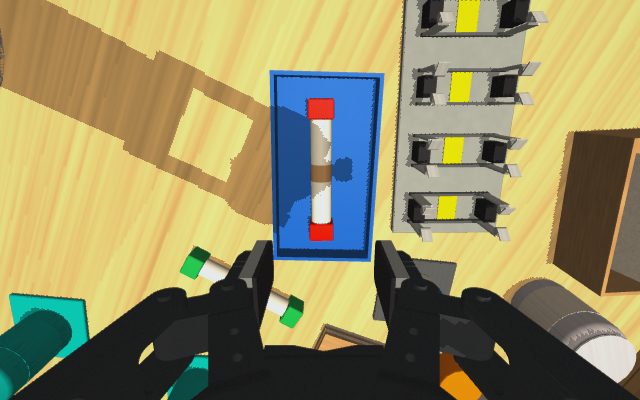

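The old tube lies flat in the middle of the tray, with caps at (320,108) and (321,231). Next is tube C, which goes to the middle station.

```bash
python3 -m creep '[[110,-141,-95,0,-1.02],[110,-141,-95,0,-1.02],[110,-141,-95,0,-1.02],[110,-141,-95,0,-1.02],[110,-141,-95,0,-1.02],[110,-141,-95,0,-1.02],[110,-141,-95,0,-1.02],[110,-141,-95,0,-1.02],[110,-141,-95,0,-1.02],[110,-141,-95,0,-1.02],[110,-141,-95,0,-1.02]]' 80
cat >> h.py <<'E'
def tube(yaw_near=None,z=.024,n=None):
    "green caps in the wrist picture -> pairs 130 mm apart: centre, axis angle"
    k=ctrl.calibration("wrist");im=ctrl.get_image("wrist")
    P=[ray(k,*c,z)[:2] for a,c,m in blobs(im,"green",150)]
    print([p.round(3).tolist() for p in P])
    for i in range(len(P)):
        for j in range(i):
            d=P[i]-P[j]
            if abs(np.hypot(*d)-.13)<.012: print("tube",((P[i]+P[j])/2).round(4),"len",np.hypot(*d).round(3),"grasp yaw",((np.arctan2(d[1],d[0])+np.pi/2)%np.pi).round(3))
E
python3 - <<'E'
from h import *
tube(); plan(.4286,-.1133,.006,1.464)
E
```

```text
t: 7.22
tool_pos: [0.4267, -0.1127, 0.2045]
tool_rot: [-0.173, -3.134, -0.002]
contact_force: [0.2, -0.4, -0.5]
opening: 0.0484
[[0.366, -0.105], [0.495, -0.118], [0.527, -0.36], [0.537, -0.265], [0.619, -0.154]]
tube [ 0.4308 -0.1119] len 0.13 grasp yaw 1.47
tube [ 0.5572 -0.136 ] len 0.128 grasp yaw 1.293
tube [ 0.5781 -0.2094] len 0.138 grasp yaw 2.51
t 7.27 pos [ 0.4269 -0.1127  0.2049] yaw 1.46 open 0.0484 F [ 0.4  0.  -0.5] -> shift [ -2.2  -0.6 198.9] turn -0.004 q6 -1.89
```

```bash
python3 -m creep '[[110,-3,0,40,0],[110,-3,0,80,0],[110,-3,0,120,0],[110,-3,0,155,0],[110,-3,0,180,0],[110,-3,0,197,0],[110,-3,0,198,0],[255,-3,0,198,0],[255,-3,0,198,0],[255,-3,0,198,0],[255,-3,0,198,0],[255,-3,0,198,0]]' 80
python3 -m creep '[[255,0,0,-30,0],[255,0,0,-70,0],[255,0,0,-110,0],[255,0,0,-150,0],[255,0,0,-190,0],[255,0,0,-200,0],[255,0,0,-200,0]]'
python3 - <<'E'
from h import *
plan(.544,.195,.2,2.017)
E
```

```text
t: 8.27
tool_pos: [0.432, -0.114, 0.0101]
tool_rot: [0.169, 3.134, -0.002]
contact_force: [-0.1, 1.3, 3.8]
opening: 0.0188
t: 8.85
tool_pos: [0.433, -0.1144, 0.2138]
tool_rot: [0.169, 3.127, -0.006]
contact_force: [-0.3, -0.6, -1.3]
opening: 0.0187
t 8.85 pos [ 0.433  -0.1144  0.2138] yaw 1.463 open 0.0187 F [-0.3 -0.6 -1.3] -> shift [-76.9 319.6  13.6] turn -0.554 q6 -1.89
```

```bash
python3 -m creep '[[255,-77,320,0,-0.554],[255,-77,320,0,-0.554],[255,-77,320,0,-0.554],[255,-77,320,0,-0.554],[255,-77,320,0,-0.554],[255,-77,320,0,-0.554],[255,-77,320,0,-0.554],[255,-77,320,0,-0.554],[255,-77,320,10,-0.554],[255,-77,320,14,-0.554],[255,-77,320,14,-0.554],[255,-77,320,14,-0.554]]' 100
python3 - <<'E'
from h import *
save("wrist","w4"); plan(.544,.195,.095,2.017)
k=ctrl.calibration("wrist");im=ctrl.get_image("wrist")
for a,c,m in blobs(im,"yellow",80):print(a,c.round(),ray(k,*c,.011).round(4))
E
```

```text
t: 9.85
tool_pos: [0.5403, 0.1954, 0.1923]
tool_rot: [0.693, -3.061, 0.0]
contact_force: [-0.4, -0.7, -1.0]
opening: 0.0174
t 9.9 pos [0.5409 0.1953 0.1933] yaw 2.015 open 0.0177 F [ 0.  -0.3 -1.3] -> shift [-2.9 -1.6 98.3] turn -0.002 q6 -1.8
496 [259. 178.] [0.5714 0.1365 0.011 ]
487 [383. 178.] [0.5159 0.2529 0.011 ]
456 [197. 178.] [0.5996 0.0784 0.011 ]
```

View pics/w4.png

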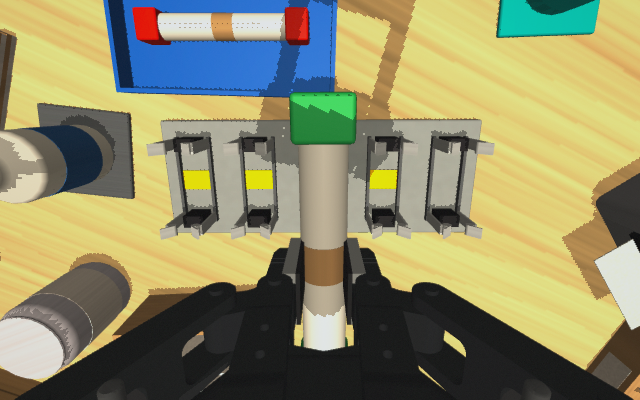

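The held tube is aligned over the middle station. The fitted stations from the yellow labels (259,178) and (383,178) match. Next I'll press it down.

```bash
python3 -m creep '[[255,-2,-1,35,0],[255,-2,-1,70,0],[255,-2,-1,100,0],[255,-2,-1,115,0],[255,-2,-1,125,0],[255,-2,-1,132,0],[255,-2,-1,138,0],[255,-2,-1,144,0],[255,-2,-1,149,0],[255,-2,-1,153,0],[255,-2,-1,156,0],[255,-2,-1,156,0]]' 100
python3 - <<'E'
from h import *
plan(.5437,.195,.036,2.017)
E
```

```text
t: 10.95
tool_pos: [0.5455, 0.1964, 0.042]
tool_rot: [-0.695, 3.062, -0.001]
contact_force: [-4.4, -3.5, 13.9]
opening: 0.0182
t 10.95 pos [0.5455 0.1964 0.042 ] yaw 2.017 open 0.0182 F [-4.4 -3.5 13.9] -> shift [ 2.3 -0.5  6. ] turn 0.0 q6 -1.8
```

```bash
python3 -m creep '[[255,0,0,2,0],[255,0,0,3,0],[255,0,0,3,0]]' 100;python3 -m creep '[[255,0,0,2,0],[255,0,0,2,0]]' 100
```

```text
t: 11.2
tool_pos: [0.5456, 0.1964, 0.0418]
tool_rot: [-0.695, 3.063, -0.002]
contact_force: [-14.8, -5.2, 30.2]
opening: 0.018
t: 11.37
tool_pos: [0.5457, 0.1964, 0.0417]
tool_rot: [0.696, -3.064, 0.002]
contact_force: [-19.8, -7.3, 41.9]
opening: 0.0179
```

Stiff contact at 42 N, so the tube is on its rests. Next I'll ease off, release and check.

```bash
python3 -m creep '[[255,0,0,-3,0],[120,0,0,-4,0],[120,0,0,-4,0],[120,0,0,-4,0],[120,0,0,-30,0],[120,0,0,-65,0],[120,0,0,-105,0],[120,0,0,-145,0],[120,0,0,-160,0],[120,0,0,-160,0]]'
cat >> h.py <<'E'
def two(p,q,cs=("top","scene")): pass
def tri(obs):
    "least squares point from [(cam,u,v),...]"
    A=[];b=[]
    for c,u,v in obs:
        k=ctrl.calibration(c);P=np.c_[np.array(k["R"]),np.array(k["t"])]
        x,y=(u-k["cx"])/k["fx"],(v-k["cy"])/k["fy"]
        for r in (x*P[2]-P[0],y*P[2]-P[1]):A.append(r[:3]);b.append(-r[3])
    return np.linalg.lstsq(np.array(A),np.array(b),rcond=None)[0]
E
python3 - <<'E'
from h import *
k=ctrl.calibration("wrist");im=save("wrist","w5")
for a,c,m in blobs(im,"green",80):print(a,c.round(),ray(k,*c,.056).round(4))
kt=ctrl.calibration("top")
for a,c,m in blobs(ctrl.get_image("top"),"green",20):print(a,c.round(1),ray(kt,*c,.024).round(4),ray(kt,*c,.056).round(4))
plan(.606,-.2545,.21,1.8)
E
```

```text
t: 12.2
tool_pos: [0.5467, 0.1973, 0.1992]
tool_rot: [-0.693, 3.054, 0.0]
contact_force: [0.2, -0.4, 0.2]
opening: 0.0454
681 [323. 108.] [0.4864 0.1685 0.056 ]
500 [324. 246.] [0.6032 0.2247 0.056 ]
43 [370.9 162.5] [ 0.6703 -0.2395  0.024 ] [ 0.6619 -0.2358  0.056 ]
45 [410.2 165.2] [ 0.6597 -0.3629  0.024 ] [ 0.6515 -0.3566  0.056 ]
50 [382.1 202.4] [ 0.5424 -0.2698  0.024 ] [ 0.5367 -0.2655  0.056 ]
51 [413.8 206.5] [ 0.5279 -0.3672  0.024 ] [ 0.5225 -0.3609  0.056 ]
43 [239.7 222. ] [0.4884 0.1701 0.024 ] [0.4838 0.1652 0.056 ]
t 12.3 pos [0.5437 0.1965 0.193 ] yaw 2.017 open 0.0453 F [-0.2  0.1 -0.5] -> shift [ 138.4 -433.8  -17.1] turn 0.217 q6 -1.8
```

View pics/w5.png

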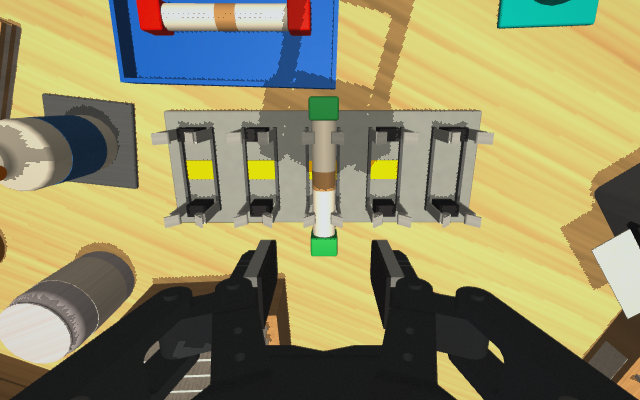

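The tube is seated: caps at (323,108) and (324,246) are 129.6 mm apart at the seated height, centre (0.545,0.197). Next is tube A.

```bash
python3 -m creep '[[110,138,-434,-20,0.217],[110,138,-434,-20,0.217],[110,138,-434,-20,0.217],[110,138,-434,-20,0.217],[110,138,-434,-20,0.217],[110,138,-434,-20,0.217],[110,138,-434,-20,0.217],[110,138,-434,-20,0.217],[110,138,-434,-20,0.217],[110,138,-434,-20,0.217],[110,138,-434,-20,0.217],[110,138,-434,-20,0.217]]' 80
python3 - <<'E'
from h import *
tube(); plan(.606,-.2545,.006,1.8)
E
```

```text
t: 13.3
tool_pos: [0.6051, -0.2605, 0.2095]
tool_rot: [0.349, -3.118, -0.0]
contact_force: [-0.2, -0.5, -0.1]
opening: 0.0486
[[0.531, -0.367], [0.545, -0.269], [0.661, -0.362], [0.62, -0.156], [0.672, -0.239]]
tube [ 0.5959 -0.3646] len 0.13 grasp yaw 1.609
tube [ 0.5825 -0.2125] len 0.135 grasp yaw 2.558
tube [ 0.6085 -0.2541] len 0.13 grasp yaw 1.8
tube [ 0.6663 -0.3007] len 0.123 grasp yaw 3.051
t 13.35 pos [ 0.6051 -0.2573  0.2093] yaw 1.795 open 0.0486 F [-1.1  0.2 -0.6] -> shift [ -2.4   1.8 203.3] turn -0.005 q6 -2.31
```

```bash
python3 -m creep '[[110,-4,2,40,0],[110,-4,2,80,0],[110,-4,2,120,0],[110,-4,2,155,0],[110,-4,2,185,0],[110,-4,2,200,0],[110,-4,2,202,0],[255,-4,2,202,0],[255,-4,2,202,0],[255,-4,2,202,0],[255,-4,2,202,0],[255,-4,2,202,0]]' 80
python3 -m creep '[[255,0,0,-30,0],[255,0,0,-70,0],[255,0,0,-110,0],[255,0,0,-150,0],[255,0,0,-190,0],[255,0,0,-205,0],[255,0,0,-205,0]]' 100
python3 - <<'E'
from h import *
plan(.488,.310,.2,2.017)
E
```

```text
t: 14.35
tool_pos: [0.6118, -0.2526, 0.0142]
tool_rot: [-0.359, 3.117, -0.004]
contact_force: [-0.6, 0.2, 4.3]
opening: 0.0176
t: 14.93
tool_pos: [0.6127, -0.2533, 0.224]
tool_rot: [-0.358, 3.111, -0.011]
contact_force: [0.3, -0.1, -0.4]
opening: 0.0164
t 14.93 pos [ 0.6127 -0.2533  0.224 ] yaw 1.8 open 0.0164 F [ 0.3 -0.1 -0.4] -> shift [ -6.3 577.1  19.3] turn -0.217 q6 -2.3
```

```bash
python3 -m creep '[[255,-6,300,0,-0.217],[255,-6,300,0,-0.217],[255,-6,300,0,-0.217],[255,-6,300,0,-0.217],[255,-6,300,0,-0.217],[255,-6,300,0,-0.217],[255,-6,300,0,-0.217],[255,-6,300,0,-0.217],[255,-6,300,0,-0.217]]' 100
python3 - <<'E'
from h import *
save("wrist","w6")
plan(.488,.310,.2,2.017)
E
```

```text
t: 15.68
tool_pos: [0.546, 0.0442, 0.214]
tool_rot: [0.701, -3.059, -0.002]
contact_force: [0.1, -0.7, -0.5]
opening: 0.0164
t 15.73 pos [0.5467 0.0425 0.2144] yaw 2.019 open 0.0164 F [ 0.4 -0.2 -0.7] -> shift [-63.2 266.5  14.4] turn 0.002 q6 -2.08
```

View pics/w6.png

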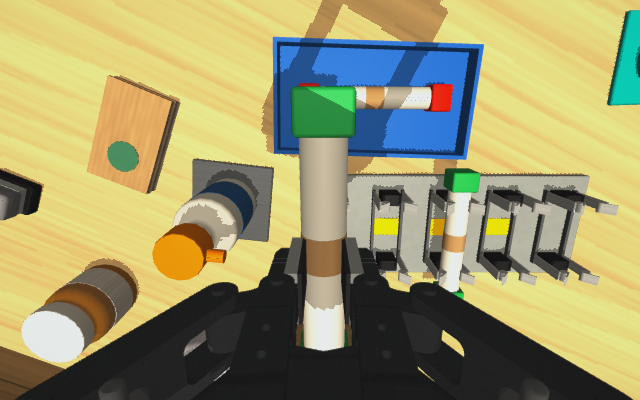

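The tube is held square, with its cap at (323,112). On to the far station, e.

```bash
python3 -m creep '[[255,-63,267,0,0],[255,-63,267,0,0],[255,-63,267,0,0],[255,-63,267,0,0],[255,-63,267,0,0],[255,-63,267,0,0],[255,-63,267,0,0],[255,-63,267,0,0],[255,-63,267,14,0],[255,-63,267,14,0]]' 100
python3 - <<'E'
from h import *
plan(.488,.310,.04,2.017)
E
```

```text
t: 16.57
tool_pos: [0.4888, 0.3075, 0.1983]
tool_rot: [0.691, -3.059, 0.003]
contact_force: [-0.5, -0.3, -2.8]
opening: 0.0166
t 16.57 pos [0.4888 0.3075 0.1983] yaw 2.015 open 0.0166 F [-0.5 -0.3 -2.8] -> shift [ -1.2   2.7 158.3] turn -0.002 q6 -1.58
```

```bash
python3 -m creep '[[255,0,1,35,0],[255,0,1,70,0],[255,0,1,98,0],[255,0,1,112,0],[255,0,1,122,0],[255,0,1,130,0],[255,0,1,137,0],[255,0,1,143,0],[255,0,1,148,0],[255,0,1,152,0],[255,0,1,152,0]]' 100
python3 -m creep '[[255,0,0,2,0],[255,0,0,4,0],[255,0,0,4,0]]'
```

```text
t: 17.48
tool_pos: [0.4906, 0.3112, 0.0516]
tool_rot: [-0.694, 3.06, 0.001]
contact_force: [2.7, 0.0, -0.2]
opening: 0.0166
t: 17.73
tool_pos: [0.489, 0.3107, 0.0463]
tool_rot: [-0.695, 3.063, -0.0]
contact_force: [1.3, -0.4, -1.1]
opening: 0.0163
```

```bash
python3 -m creep '[[255,0,0,2,0],[255,0,0,4,0],[255,0,0,4,0]]'
python3 -m creep '[[255,0,0,1,0],[255,0,0,3,0],[255,0,0,3,0]]'
```

```text
t: 17.98
tool_pos: [0.4892, 0.3108, 0.046]
tool_rot: [0.695, -3.062, 0.002]
contact_force: [-8.4, -6.3, 19.9]
opening: 0.0162
t: 18.23
tool_pos: [0.4893, 0.3108, 0.0458]
tool_rot: [0.695, -3.061, 0.002]
contact_force: [-16.5, -10.9, 35.6]
opening: 0.0165
```

Firm seat at TCP 0.046, as predicted from the grip height. Next I'll release and check.

```bash
python3 -m creep '[[255,0,0,-3,0],[120,0,0,-4,0],[120,0,0,-4,0],[120,0,0,-4,0],[120,0,0,-30,0],[120,0,0,-65,0],[120,0,0,-105,0],[120,0,0,-145,0],[120,0,0,-165,0],[120,0,0,-165,0]]'
python3 - <<'E'
from h import *
k=ctrl.calibration("wrist");im=save("wrist","w7")
P=[]
for a,c,m in blobs(im,"green",80):
    P.append(ray(k,*c,.056));print(a,c.round(),P[-1].round(4),np.linalg.norm(P[-1]-P[0]).round(4))
kt=ctrl.calibration("top")
for a,c,m in blobs(ctrl.get_image("top"),"green",20):print(a,c.round(1),ray(kt,*c,.024).round(4),ray(kt,*c,.056).round(4))
plan(.596,-.365,.21,1.606)
E
```

```text
t: 19.07
tool_pos: [0.4917, 0.3123, 0.211]
tool_rot: [-0.693, 3.053, 0.004]
contact_force: [0.7, 0.2, 0.3]
opening: 0.0453
660 [323. 103.] [0.428  0.2819 0.056 ] 0.0
721 [182. 107.] [0.4859 0.17   0.056 ] 0.126
480 [323. 237.] [0.5447 0.338  0.056 ] 0.1294
554 [199. 240.] [0.6021 0.2265 0.056 ] 0.1826
45 [410.2 165.2] [ 0.6597 -0.3629  0.024 ] [ 0.6515 -0.3566  0.056 ]
45 [221. 184.] [0.6089 0.2298 0.024 ] [0.6017 0.2236 0.056 ]
51 [413.8 206.5] [ 0.5279 -0.3672  0.024 ] [ 0.5225 -0.3609  0.056 ]
52 [239.4 222.1] [0.4881 0.1712 0.024 ] [0.4835 0.1663 0.056 ]
49 [201.2 242. ] [0.4288 0.2865 0.024 ] [0.4254 0.2792 0.056 ]
t 19.17 pos [0.489  0.311  0.2046] yaw 2.017 open 0.045 F [-0.1  0.4 -0.8] -> shift [ 195.3 -655.9   -5.8] turn 0.411 q6 -1.58
```

```bash
python3 -m creep '[[110,195,-656,-6,0.411],[110,195,-656,-6,0.411],[110,195,-656,-6,0.411],[110,195,-656,-6,0.411],[110,195,-656,-6,0.411],[110,195,-656,-6,0.411],[110,195,-656,-6,0.411],[110,195,-656,-6,0.411],[110,195,-656,-6,0.411],[110,195,-656,-6,0.411],[110,195,-656,-6,0.411],[110,195,-656,-6,0.411]]' 80
python3 - <<'E'
from h import *
plan(.596,-.365,.21,1.606)
E
```

```text
t: 20.17
tool_pos: [0.5656, -0.1845, 0.205]
tool_rot: [0.055, -3.136, -0.004]
contact_force: [1.4, 0.3, 0.3]
opening: 0.0489
t 20.17 pos [ 0.5656 -0.1845  0.205 ] yaw 1.606 open 0.0489 F [1.4 0.3 0.3] -> shift [ -24.  -181.4   -5.6] turn -0.0 q6 -2.05
```

```bash
python3 -m creep '[[110,-24,-176,0,0],[110,-24,-176,0,0],[110,-24,-176,0,0],[110,-24,-176,0,0],[110,-24,-176,0,0],[110,-24,-176,0,0],[110,-24,-176,0,0],[110,-24,-176,0,0]]' 80
python3 - <<'E'
from h import *
tube(); plan(.596,-.365,.006,1.606)
E
```

```text
t: 20.83
tool_pos: [0.5968, -0.3562, 0.2067]
tool_rot: [0.057, -3.139, -0.004]
contact_force: [-0.2, 0.5, 0.9]
opening: 0.0485
[[0.531, -0.367], [0.62, -0.155], [0.661, -0.363]]
tube [ 0.5959 -0.3651] len 0.129 grasp yaw 1.607
t 20.88 pos [ 0.5971 -0.3561  0.2074] yaw 1.608 open 0.0485 F [0.3 0.5 0.6] -> shift [  1.1  -9.2 201.4] turn 0.002 q6 -2.25
```

```bash
python3 -m creep '[[110,1,-9,40,0],[110,1,-9,80,0],[110,1,-9,120,0],[110,1,-9,155,0],[110,1,-9,185,0],[110,1,-9,201,0],[110,1,-9,204,0],[255,1,-9,204,0],[255,1,-9,204,0],[255,1,-9,204,0],[255,1,-9,204,0],[255,1,-9,204,0]]' 80
python3 -m creep '[[255,0,0,-30,0],[255,0,0,-70,0],[255,0,0,-110,0],[255,0,0,-150,0],[255,0,0,-190,0],[255,0,0,-215,0],[255,0,0,-215,0]]' 100
python3 - <<'E'
from h import *
plan(.5718,.1367,.215,2.017)
E
```

```text
t: 21.88
tool_pos: [0.5985, -0.3683, 0.008]
tool_rot: [-0.055, 3.137, -0.005]
contact_force: [0.1, 2.0, 6.0]
opening: 0.0192
t: 22.47
tool_pos: [0.5997, -0.3696, 0.2304]
tool_rot: [-0.055, 3.129, -0.015]
contact_force: [1.4, -0.5, 0.2]
opening: 0.0183
t 22.47 pos [ 0.5997 -0.3696  0.2304] yaw 1.606 open 0.0183 F [ 1.4 -0.5  0.2] -> shift [ 10.3 507.1  10.2] turn -0.411 q6 -2.26
```

```bash
python3 -m creep '[[255,-16,448,0,-0.411],[255,-16,448,0,-0.411],[255,-16,448,0,-0.411],[255,-16,448,0,-0.411],[255,-16,448,0,-0.411],[255,-16,448,0,-0.411],[255,-16,448,0,-0.411],[255,-16,448,0,-0.411],[255,-16,448,0,-0.411],[255,-16,448,0,-0.411],[255,-16,448,0,-0.411],[255,-16,448,0,-0.411]]' 100
python3 - <<'E'
from h import *
plan(.5998,.0787,.2,2.017)
E
```

```text
t: 23.47
tool_pos: [0.596, 0.0864, 0.2193]
tool_rot: [-0.704, 3.062, 0.004]
contact_force: [-0.5, -0.7, 0.0]
opening: 0.0182
t 23.47 pos [0.596  0.0864 0.2193] yaw 2.023 open 0.0182 F [-0.5 -0.7  0. ] -> shift [-0.  -8.6 19.2] turn 0.006 q6 -2.0
```

```bash
python3 -m creep '[[255,0,-8,10,0.006],[255,0,-8,20,0.006],[255,0,-8,20,0.006],[255,0,-8,20,0.006]]' 100
python3 - <<'E'
from h import *
k=ctrl.calibration("wrist");im=save("wrist","w8")
for a,c,m in blobs(im,"green",80):print(a,c.round())
for a,c,m in blobs(im,"yellow",80):print(a,c.round(),ray(k,*c,.011).round(4))
plan(.5998,.0787,.042,2.017)
E
```

```text
t: 23.8
tool_pos: [0.5994, 0.0723, 0.1974]
tool_rot: [0.681, -3.063, -0.001]
contact_force: [-1.1, -0.3, -1.4]
opening: 0.0183
164 [104.  95.]
3574 [323. 114.]
949 [619. 111.]
907 [475. 116.]
792 [588. 247.]
665 [459. 252.]
453 [513. 176.] [0.5152 0.2534 0.011 ]
478 [390. 177.] [0.5712 0.1374 0.011 ]
t 23.85 pos [0.5999 0.0724 0.1985] yaw 2.009 open 0.0189 F [ 0.2  0.8 -0.7] -> shift [ -2.8   5.6 156.5] turn -0.008 q6 -2.01
```

View pics/w8.png

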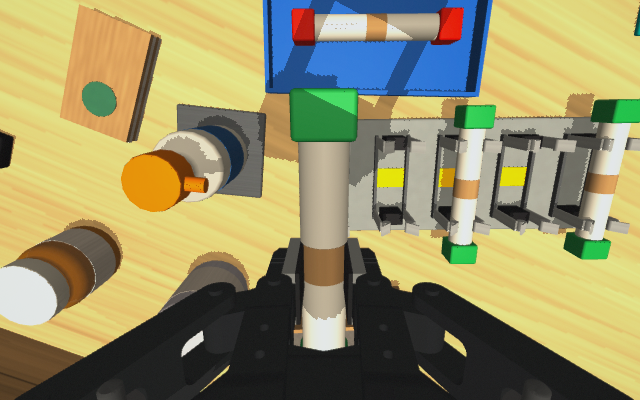

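Held square; the other two tubes are seated at (467,185) and (603,180). I'll correct by 5 mm and press.

```bash
python3 -m creep '[[255,-2,5,35,-0.008],[255,-2,5,70,-0.008],[255,-2,5,98,-0.008],[255,-2,5,112,-0.008],[255,-2,5,122,-0.008],[255,-2,5,130,-0.008],[255,-2,5,137,-0.008],[255,-2,5,143,-0.008],[255,-2,5,148,-0.008],[255,-2,5,153,-0.008],[255,-2,5,157,-0.008],[255,-2,5,157,-0.008]]' 100
python3 -m creep '[[255,0,0,2,0],[255,0,0,4,0],[255,0,0,4,0]]'
```

```text
t: 24.85
tool_pos: [0.601, 0.0795, 0.0433]
tool_rot: [-0.698, 3.061, -0.0]
contact_force: [1.2, 1.1, -0.5]
opening: 0.0182
t: 25.1
tool_pos: [0.6004, 0.0792, 0.04]
tool_rot: [-0.698, 3.063, -0.0]
contact_force: [-3.0, -0.8, 5.9]
opening: 0.0182
```

```bash
python3 -m creep '[[255,0,0,2,0],[255,0,0,4,0],[255,0,0,5,0],[255,0,0,5,0]]'
python3 -m creep '[[255,0,0,-6,0],[120,0,0,-8,0],[120,0,0,-8,0],[120,0,0,-8,0],[120,0,0,-40,0],[120,0,0,-75,0],[120,0,0,-115,0],[120,0,0,-155,0],[120,0,0,-175,0],[120,0,0,-175,0]]'
python3 - <<'E'
from h import *
k=ctrl.calibration("wrist");im=save("wrist","w9")
P=[ray(k,*c,.056) for a,c,m in blobs(im,"green",200)]
print(np.round(P,4))
for i in range(len(P)):
    for j in range(i):
        d=P[i]-P[j]
        if abs(np.hypot(*d[:2])-.13)<.004:print("tube",((P[i]+P[j])/2).round(4),np.linalg.norm(d).round(4),np.arctan(d[1]/d[0]).round(3))
kt=ctrl.calibration("top");im=save("top","t2")
for a,c,m in blobs(im,"green",10)+blobs(im,"red",20):print(a,c.round(1),ray(kt,*c,.056).round(4))
for n in "top","scene":
  if n=="scene": save("scene","s2")
  b=min(ctrl.boxes_of(n,"cap_top"),key=lambda b:np.linalg.norm(ray(n,b["rect"][0]+b["rect"][2]/2,b["rect"][1]+b["rect"][3]/2,.14)[:2]-[.621,-.033]));print(n,np.round(b["rect"]),b["conf"])
b=[x for x in ctrl.boxes_of("wrist","cap_top")];print([(np.round(x["rect"]).tolist(),x["conf"]) for x in b])
plan(.621,-.033,.2,2.017)
E
```

```text
t: 25.43
tool_pos: [0.6006, 0.0792, 0.0397]
tool_rot: [0.698, -3.061, 0.0]
contact_force: [-17.3, -1.2, 30.1]
opening: 0.0182
t: 26.27
tool_pos: [0.6034, 0.0793, 0.2159]
tool_rot: [-0.696, 3.052, -0.004]
contact_force: [0.6, 1.2, 0.6]
opening: 0.0449
[[0.5399 0.0505 0.056 ]
 [0.431  0.2754 0.056 ]
 [0.4879 0.1653 0.056 ]
 [0.5464 0.3306 0.056 ]
 [0.6569 0.1066 0.056 ]
 [0.6037 0.2211 0.056 ]]
tube [0.5139 0.1079 0.056 ] 0.126 -1.145
tube [0.4887 0.303  0.056 ] 0.1279 0.445
tube [0.5984 0.0785 0.056 ] 0.1297 0.447
tube [0.5458 0.1932 0.056 ] 0.1286 0.449
tube [0.6303 0.1639 0.056 ] 0.1263 -1.137
13 [218.3 185. ] [0.5986 0.2318 0.056 ]
49 [183.3 203.4] [0.5434 0.3364 0.056 ]
29 [279.7 203.6] [0.5382 0.045  0.056 ]
10 [ 84.8 224. ] [0.4853 0.6291 0.056 ]
53 [201.1 242.1] [0.4251 0.2795 0.056 ]
300 [448.1 179.5] [ 0.6048 -0.4705  0.056 ]
43 [296.7 224.3] [ 0.4742 -0.006   0.056 ]
top [295. 166.  20.  11.] 0.46
scene [328. 209.  11.  14.] 0.68
[([129.0, 134.0, 81.0, 62.0], 0.61)]
t 26.57 pos [0.5987 0.0793 0.2057] yaw 2.019 open 0.0454 F [ 0.9  0.8 -0.6] -> shift [  28.5 -110.9    5.6] turn 0.002 q6 -2.01
```

View pics/w9.png

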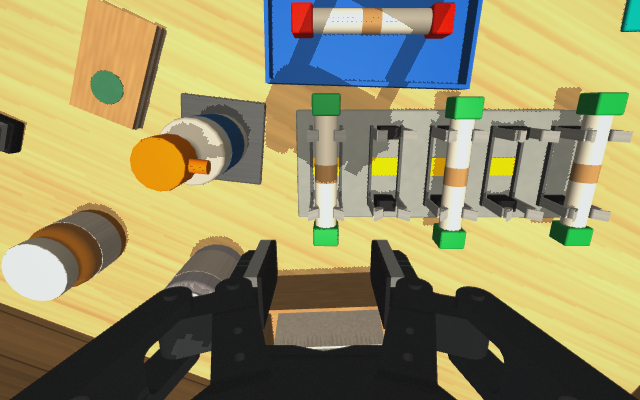

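All three tubes sit in their clips, at (325,165), (455,170) and (588,165) in the view. The top image also has a small green blob at (85,224), outside my first crop, so I'll check the whole table.

View pics/t2.png

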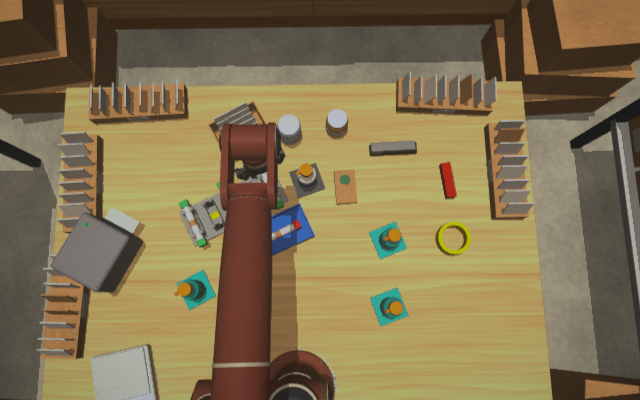

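Run:
```python
from h import *
im=cv2.cvtColor(cv2.imread("pics/top0.png"),cv2.COLOR_BGR2RGB);print([(a,c.round()) for a,c,m in blobs(im,"green",4)])
im=cv2.cvtColor(cv2.imread("pics/s2.png"),cv2.COLOR_BGR2RGB);print([(a,c.round(),ray("scene",*c,.02).round(3)) for a,c,m in blobs(im,"green",4)])
# cap: wrist colour blob + top/scene triangulated
for n in("top","scene"):
    im=cv2.cvtColor(cv2.imread(f"pics/{'t2' if n=='top' else 's2'}.png"),cv2.COLOR_BGR2RGB)
    print(n,[(a,c.round(1),ray(n,*c,.14).round(3)) for a,c,m in blobs(im,"orange",20)])
```

```text
[(np.int32(43), array([371., 163.])), (np.int32(46), array([410., 165.])), (np.int32(51), array([382., 202.])), (np.int32(51), array([414., 207.])), (np.int32(44), array([334., 219.])), (np.int32(10), array([ 85., 224.])), (np.int32(49), array([331., 261.]))]
[(np.int32(30), array([439., 193.]), array([0.526, 0.353, 0.02 ])), (np.int32(29), array([411., 212.]), array([0.586, 0.236, 0.02 ])), (np.int32(19), array([380., 232.]), array([0.64 , 0.116, 0.02 ]))]
top []
scene []
```

The blob at (85,224) is a lamp on the grey printer, unchanged since the start, so there are only three green tubes and all are in. Next is locating the cap.

Run:
```python
from h import *
print("top",ray("top",306.4,169.6,.146).round(4))
k=ctrl.calibration("wrist");im=ctrl.get_image("wrist")
h=cv2.cvtColor(im,cv2.COLOR_RGB2HSV);m=((h[...,0]>8)&(h[...,0]<22)&(h[...,1]>200)&(h[...,2]>120)).astype(np.uint8);m[:,:100]=0;m[:,240:]=0;m[:110]=0;m[220:]=0
mo=cv2.morphologyEx(m,cv2.MORPH_OPEN,cv2.getStructuringElement(2,(31,31)))
ys,xs=np.nonzero(mo);print(xs.min(),xs.max(),ys.min(),ys.max(),m.sum())
c,r=cv2.minEnclosingCircle(np.argwhere(mo)[:,::-1].astype(np.int32));print(c,r,ray(k,*c,.143).round(4), "diam",np.linalg.norm(ray(k,c[0]-r,c[1],.146)-ray(k,c[0]+r,c[1],.146)))
p=ray(k,*c,.146);plan(p[0],p[1],.2,2.017)
```

```text
top [ 0.6202 -0.0387  0.146 ]
119 175 147 202 2825
(146.5, 175.0) 30.401578903198242 [ 0.6248 -0.0363  0.143 ] diam 0.03928574876232874
t 26.62 pos [0.5989 0.0792 0.2061] yaw 2.019 open 0.0455 F [1.5 0.2 0.2] -> shift [  27.3 -113.7    6. ] turn 0.002 q6 -2.01
```

```bash
python3 -m creep '[[255,27,-113,0,0],[255,27,-113,0,0],[255,27,-113,0,0],[255,27,-113,0,0],[255,27,-113,0,0],[255,27,-113,0,0],[255,27,-113,20,0],[255,27,-113,40,0],[255,27,-113,48,0],[255,27,-113,48,0],[255,27,-113,48,0]]' 60
python3 - <<'E'
from h import *
save("wrist","w10")
plan(.623,-.037,.134,2.017)
E
```

```text
t: 27.53
tool_pos: [0.6242, -0.0332, 0.1602]
tool_rot: [0.7, -3.061, -0.001]
contact_force: [0.8, 0.1, -0.7]
opening: 0.0001
t 27.58 pos [ 0.625  -0.0335  0.1615] yaw 2.02 open 0.0 F [0.6 1.1 0.3] -> shift [ 3.3 -2.3 27.5] turn 0.003 q6 -2.19
```

View pics/w10.png

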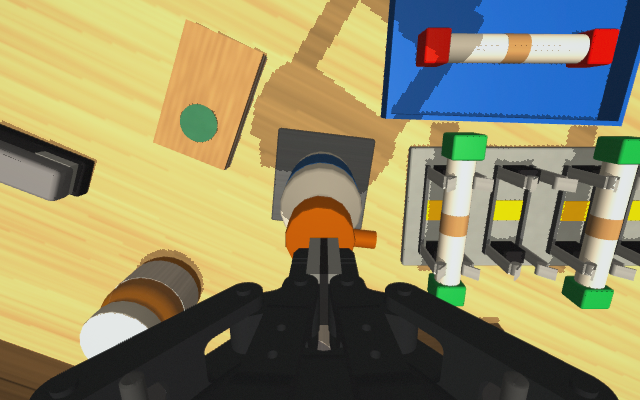

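The closed fingers are over the orange cap at (320,235). Pressing now.

```bash
python3 -m creep '[[255,3,-2,10,0],[255,3,-2,16,0],[255,3,-2,20,0],[255,3,-2,24,0],[255,3,-2,27,0],[255,3,-2,28,0],[255,3,-2,28,0],[255,3,-2,28,0]]' 60
```

```text
t: 28.25
tool_pos: [0.6234, -0.0377, 0.1344]
tool_rot: [-0.698, 3.062, -0.001]
contact_force: [-2.3, -0.7, 6.9]
opening: -0.0004
```

```bash
python3 -m creep '[[255,0,0,2,0],[255,0,0,3,0],[255,0,0,3,0],[255,0,0,3,0]]'
```

```text
t: 28.58
tool_pos: [0.6235, -0.0377, 0.1339]
tool_rot: [-0.698, 3.062, -0.002]
contact_force: [-7.3, -0.1, 17.1]
opening: 0.0001
```

The cap is on its stop: 17 N at z 0.134, which is 12 mm down. Next I'll lift clear, move aside and check everything.

```bash
python3 -m creep '[[255,0,0,-15,0],[255,0,0,-45,0],[255,0,0,-80,0],[255,0,0,-110,0],[255,0,-60,-120,0],[255,0,-100,-120,0],[255,0,-140,-120,0],[255,0,-180,-120,0],[255,0,-220,-120,0],[255,0,-250,-120,0],[255,0,-250,-120,0],[255,0,-250,-120,0]]'
python3 - <<'E'
from h import *
st();im=save("top","t3");k=ctrl.calibration("top")
P=[ray(k,*c,.056) for a,c,m in blobs(im,"green",20)]
for i in range(len(P)):
    for j in range(i):
        d=P[i]-P[j]
        if abs(np.hypot(*d[:2])-.13)<.005 and d[0]*d[1]>0:print("tube",((P[i]+P[j])/2).round(4),np.linalg.norm(d).round(4),np.arctan(d[1]/d[0]).round(3))
Q=[ray(k,*c,.028).round(4) for a,c,m in blobs(im,"red",20)];print(Q)
for l in("packets","jar","tape","eraser","carton","tin","stapler"):
    b=ctrl.boxes_of("top",l);print(l,np.round(b[0]["rect"]).tolist() if b else None)
for n in "top","scene":
  for b in ctrl.boxes_of(n,"cap_top") if n=="top" else (save("scene","s3") is None or ctrl.boxes_of(n,"cap_top")):print(n,np.round(b["rect"]),round(b["conf"],2))
cv2.imwrite("pics/t3c.png",cv2.resize(cv2.imread("pics/t3.png")[90:330,160:480],None,fx=2.5,fy=2.5,interpolation=cv2.INTER_CUBIC))
E
```

```text
t: 29.58
tool_pos: [0.7308, -0.2649, 0.2469]
tool_rot: [0.693, -3.062, -0.004]
contact_force: [-0.3, 0.3, -0.8]
opening: 0.0001
{'t': 29.583, 'q': [-0.443, 0.401, 1.184, 0.0, 1.56, -2.459], 'tool_pos': [0.731, -0.265, 0.247], 'tool_rot': [0.693, -3.062, -0.004], 'contact_force': [-0.321, 0.277, -0.822], 'opening': 0.0}
tube [0.5963 0.0775 0.056 ] 0.1309 0.44
tube [0.5426 0.195  0.056 ] 0.1315 0.452
tube [0.4842 0.3082 0.056 ] 0.1315 0.447
[array([ 0.6115, -0.4776,  0.028 ]), array([ 0.4782, -0.0046,  0.028 ]), array([0.4223, 0.1123, 0.028 ])]
packets None
jar [326.0, 110.0, 23.0, 24.0]
tape [435.0, 222.0, 36.0, 35.0]
eraser [440.0, 166.0, 19.0, 33.0]
carton [208.0, 103.0, 60.0, 60.0]
tin [279.0, 114.0, 23.0, 36.0]
stapler [396.0, 143.0, 21.0, 12.0]
top [174. 283.  21.  15.] 0.76
top [296. 164.  18.  13.] 0.66
top [385. 226.  16.  17.] 0.55
top [382. 300.  20.  15.] 0.45
top [433. 222.  39.  39.] 0.33
scene [328. 210.  12.  14.] 0.6
```

View pics/t3c.png

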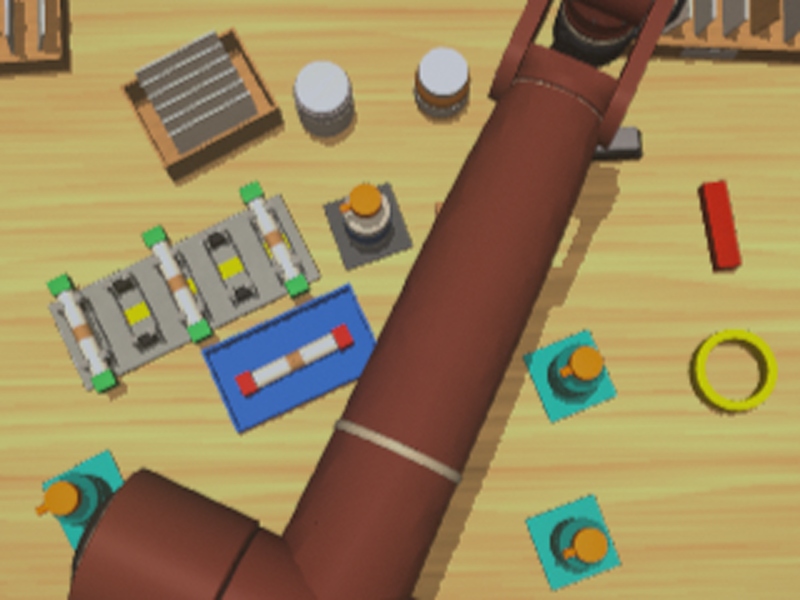

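The top view shows three green tubes in stations 1, 3 and 5, and the old tube flat in the tray at (295,360). The cap is back at its starting pixel. The arm is clear, so I'm handing in.

```bash
python3 -c "
from h import *
print(ctrl.finish_job())"
```

```text
the job is handed in; nothing more can be done
None
```

I finished every step and handed the job in at about 30 s of robot time. No verdict is reported, so what follows rests on my own checks.

**What I did:** I pulled the old red-capped tube from its end clip and laid it flat in the blue tray. The table held three green-capped tubes, and I snapped them into the two end stations and the middle one. I then pressed the white bottle's orange cap about 12 mm to its stop (17 N), let it go and moved the arm clear.

**What the last checks showed:**
- **Green tubes:** each was pressed against its rests with 30–42 N. In the top view their centres lie within about 3–4 mm of the stations and within about 0.01 rad of the rack axis. Cap spacing fits the 45 mm seated height at both ends.
- **Old tube:** it lies flat near the middle of the tray.
- **Spray cap:** it is back at the same pixels as before the press.
- **Bystanders:** the jar, tape, eraser, carton and tin boxes match the start to within 4 pixels (about 1 cm).

**What disagreed or could not be checked:**
- In the last picture the arm hid the packets and most of the stapler. An earlier wrist view showed the packets in place, and the robot never touched either.
- Tool height read 4–8 mm above the commanded value when gripping, so I seated the tubes by force, not by height.
- One side-on wrist reading put the tube at the far end station about 7 mm off. The straight-down wrist view and the last top view had it within about 4 mm.

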